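# Fill the gaps on the socket rail in order of size

## Robot

A 6-joint arm with a two-finger parallel gripper is mounted at the origin on the work surface; the furniture and walls round the work are solid. World frame = base frame: x ahead of the robot, y to its left, z up, the work surface at z = 0. Lengths are in mm, angles in degrees, forces in N, time in s.
With the tool pointing down it reaches from about 350 to 850 mm from the base axis. Payload 8.1 kg.
Tool frame: the origin (TCP) lies midway between the tips of the shut fingers; the grasp point (between the pads) lies 19 mm behind it; z points along the fingers, y is the line along which they close (so a half turn about z gives the same grasp; the last joint's range is limited). The gripper opens to 85 mm and grips with 20 to 120 N. Pads are 22 mm wide; open, the fingers measure 114 mm over their backs; the gripper's body (76 mm by 85 mm) begins 54 mm behind the grasp point. The pads swing forward as they close: fully open they stand 13 mm farther back than shut.
Start: joints at [71.368, 7.471, 85.268, -0, 87.261, -4.893], TCP at [142.483, 582.841, 231.292] pointing down, gripper open.
Joint ranges: [-169.43, 169.43], [-51.17, 129.36], [1.28, 143.12], [-76.62, 256.62], [0, 156.53], [-152.29, 152.29]. Speed limits (degrees/s): [136.94, 136.94, 159.86, 180, 180, 180].

## Interface

Orientations are given as [roll, pitch, yaw] about the fixed x, y, z axes, in that order (R = Rz(yaw) Ry(pitch) Rx(roll)).
In Python, from bench import r gives the robot as it stands.
- The arm moves only by the tool apply_moves, never from a script. Its argument "steps" is a list of rows, each a list of 7 numbers: the opening, from -1 (shut) to 1 (fully open), then the shift along the tool's x, y, z in mm, then the turn, a rotation vector about the tool's x, y, z in units of 5 degrees (1.0 is 5 degrees). A call has exactly 8 rows; each row shifts and turns the commanded pose from where the row before left it, along the tool's axes as they then stand; what a row does not reach is not made up. A row lasts 1/10 s, in which the tool goes at most 50 mm and 8.59 degrees, less where a joint would pass 70% of its speed; a pose out of reach is approached as far as the arm can. A call is refused whole if a number of a shift passes 50 or a number of a turn 1, either way. A call with a gripper value outside its range is refused whole. The fingers move at their own pace and stop on an object; "squeeze" is the grip in N (left out, the last holds). Time passes only in rows, so rows that do not move let the fingers close, or fill a call up. It gives the time, the measured TCP pose, the force, the opening and the grip force at its end, in the units of the state.
- r.sense(): the state, without advancing time (a new reading comes with each control period).
- r.snapshot(name): name is "scene" or "top" or "wrist"; returns a dict with "color" (400x640x3 uint8, blue, green, red), "depth" (400x640 float32, mm along the optical axis (not along the pixel's ray), 0 where there is no reading), "mtx" (3x3 intrinsics, pixels), "T" (4x4, takes a point from camera to world coordinates); the wrist camera has in their place "hand_eye" (4x4, takes a point from camera to tool coordinates, whose origin is the TCP and whose axes are the flange's). Camera axes: x right, y down, z forward; pixel columns grow to the right and rows downward; lengths in mm; the calibration is good to about 2 mm. A picture is of the moment at which its call begins: read the wrist's pose just before it.
- r.hand_in(): hands the job in; it is judged then, once.
The state is a dict: "time": time; "joint_pos": joint angles; "qd": joint speeds; "joint_efforts": joint torques, N m; "tool_pos": TCP position; "tcp_rot": TCP orientation; "ft_force": force on the tool from outside, world axes, zero at the start; "wrist_torque": the same for the moment, N m; "finger_gap": finger opening in mm; "grip_force": force on a finger pad.
Only numpy, scipy, OpenCV 4.12 (cv2) and the standard library are available. Lean on these libraries where they do the work, as an engineer would, in place of code of your own. Each camera call takes 0.05 s, during which the arm holds its last target. There are 200 camera calls.

## Task

The socket rail has its smallest and its biggest socket on the two end posts. Put the four sockets standing about on the worktop onto the four empty posts between them, mouth up and sitting flat on the rail, so that the row runs in order of size from the smallest at its end to the biggest at the other; leave the two end sockets on their posts.

Things in the scene. Friction and masses are not known exactly. Their poses are not given: they have to be found in the camera images.
- rail: fixed aluminium bar 60 (x) by 408 (y) by 14 mm with black end caps 2 mm higher; on its top face six equal round steel posts, 10 mm thick, 22.5 mm tall, noses tapered, stand in a row at its x = 0, y = -165, -99, -33, 33, 99, 165 mm. Any socket drops over any post (5 mm play all round). The smallest socket may be at either end. Origin: centre of the underside, on the worktop
- socket_30: the smallest of six plain steel sockets: round sleeve, 30 mm outside diameter, 46 mm tall, shallow groove below the middle, 21 mm hexagon mouth on top, 19.6 mm square drive hole from the underside up to the mouth; about 0.18 kg. Standing on one end post of the rail at the start; it stays there. Origin: centre of the underside, z up; yaw is of no account
- socket_34: the second smallest of six plain steel sockets: round sleeve, 34 mm outside diameter, 48 mm tall, shallow groove below the middle, 24 mm hexagon mouth on top, 19.6 mm square drive hole from the underside up to the mouth; about 0.21 kg. Scattered on the worktop at the start, standing mouth up. Origin: centre of the underside, z up; yaw is of no account
- socket_39: the third smallest of six plain steel sockets: round sleeve, 39 mm outside diameter, 52 mm tall, shallow groove below the middle, 28 mm hexagon mouth on top, 19.6 mm square drive hole from the underside up to the mouth; about 0.27 kg. Scattered on the worktop at the start, standing mouth up. Origin: centre of the underside, z up; yaw is of no account
- socket_44: the third largest of six plain steel sockets: round sleeve, 44 mm outside diameter, 56 mm tall, shallow groove below the middle, 32 mm hexagon mouth on top, 19.6 mm square drive hole from the underside up to the mouth; about 0.34 kg. Scattered on the worktop at the start, standing mouth up. Origin: centre of the underside, z up; yaw is of no account
- socket_50: the second largest of six plain steel sockets: round sleeve, 50 mm outside diameter, 60 mm tall, shallow groove below the middle, 36 mm hexagon mouth on top, 19.6 mm square drive hole from the underside up to the mouth; about 0.43 kg. Scattered on the worktop at the start, standing mouth up. Origin: centre of the underside, z up; yaw is of no account
- socket_56: the largest of six plain steel sockets: round sleeve, 56 mm outside diameter, 65 mm tall, shallow groove below the middle, 41 mm hexagon mouth on top, 19.6 mm square drive hole from the underside up to the mouth; about 0.55 kg. Standing on one end post of the rail at the start; it stays there. Origin: centre of the underside, z up; yaw is of no account
Things that resemble listed ones, but are neither listed nor needed, are in the scene too. What is shaped like the socket_34 but orange is not meant.

How it is judged:
By the outcome, as a careful person would: the job done as asked, in the order asked, and still so for the second after the job is handed in, with the robot touching nothing.
It also fails if it takes over 102 s, if anything falls off the work surface, if the arm or the gripper's body presses on something with over 40 N, if the wrist force passes 120 N, or if a joint passes its speed limit or range.

## Working session

There is one attempt and no reset: what is moved stays moved. The work goes in short steps, Python scripts to look and compute and a tool call to move; the robot and the scene stay as the last step left them, time stands still between calls to the robot, and variables do not carry over. Pictures are saved under pics/ and viewed, at most 14 in all, crops included, and the job is handed in when it is done.

Besides the shell and the picture viewer there is one more tool, called after "Call:" by a JSON object that holds its "op" and its "data", one argument or row to a line. apply_moves: Moves the arm, as the interface text tells. Its arguments: {"type":"object","properties":{"steps":{"type":"array"},"squeeze":{"type":"number"}},"required":["steps"]}

```bash
ls; mkdir -p pics
python3 - <<'E'
from bench import r
import cv2,numpy as np
s=r.sense();print({k:np.round(v,2).tolist() for k,v in s.items()})
for n in ["top","scene"]:
    d=r.snapshot(n);cv2.imwrite(f"pics/{n}0.png",d["color"]);np.savez(f"{n}0.npz",**d);print(n,d["mtx"].round(1).tolist(),d["T"].round(3).tolist())
E
```

```text
pics
{'time': 0.0, 'joint_pos': [71.37, 7.52, 85.33, 0.0, 87.26, -4.89], 'qd': [0.01, -0.02, 0.04, 0.02, 0.0, -0.13], 'joint_efforts': [-0.0, -56.94, -50.06, -0.0, 0.01, 0.0], 'tool_pos': [142.29, 582.33, 230.23], 'tcp_rot': [-179.9, -0.01, 166.26], 'ft_force': [0.4, 0.02, 1.39], 'wrist_torque': [0.01, 0.0, -0.03], 'grip_force': 0.0, 'finger_gap': 85.22}
top [[364.5, 0.0, 326.1], [0.0, 364.5, 202.0], [0.0, 0.0, 1.0]] [[-0.027, -0.987, 0.158, 366.511], [-1.0, 0.027, -0.003, -24.151], [-0.001, -0.158, -0.987, 1033.335], [0.0, 0.0, 0.0, 1.0]]
scene [[430.3, 0.0, 317.6], [0.0, 430.3, 196.8], [0.0, 0.0, 1.0]] [[0.547, -0.545, 0.635, -93.72], [-0.837, -0.337, 0.431, -415.241], [-0.021, -0.768, -0.641, 656.702], [0.0, 0.0, 0.0, 1.0]]
```

View pics/top0.png

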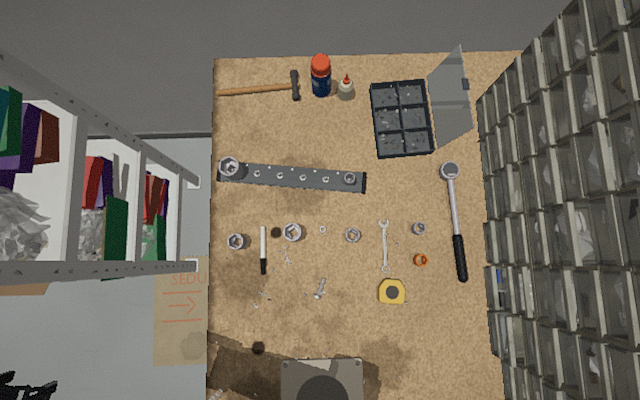

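View pics/scene0.png

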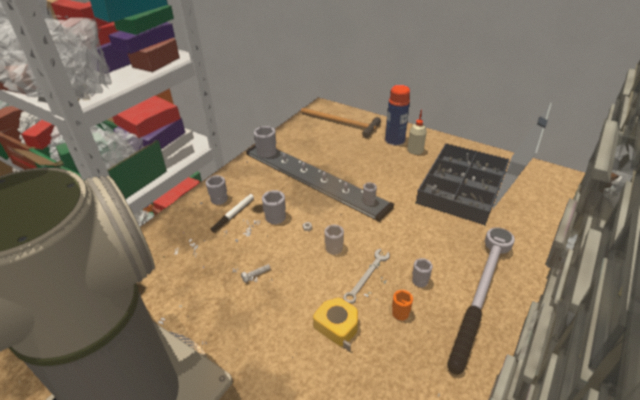

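```bash
cat > h.py <<'E'
import numpy as np,cv2
def cloud(d,T=None):
    T=d["T"] if T is None else T
    K=d["mtx"];z=d["depth"];v,u=np.mgrid[:z.shape[0],:z.shape[1]]
    p=np.stack([(u-K[0,2])/K[0,0]*z,(v-K[1,2])/K[1,1]*z,z],-1)
    P=p@T[:3,:3].T+T[:3,3];P[z<=0]=np.nan
    return P
def rim(P,win):
    u0,v0,w=win;q=P[v0-w:v0+w,u0-w:u0+w].reshape(-1,3);q=q[np.isfinite(q[:,2])]
    h=np.percentile(q[q[:,2]>25][:,2],90);t=q[abs(q[:,2]-h)<6]
    (x,y),R=cv2.minEnclosingCircle(t[:,:2].astype(np.float32))
    return np.round([x,y,h,2*R,len(t)],1)
E
python3 - <<'E'
from h import *
d=dict(np.load("top0.npz"));P=cloud(d)
for n,w in dict(e56=(230,166,17),e30=(350,178,11),a=(236,241,14),b=(293,232,15),c=(353,235,13),dd=(419,228,13),orange=(421,260,11),ratchet=(450,171,13)).items(): print(n,rim(P,w))
for n,p in dict(tl=(219,163),br=(364,190)).items(): print(n,P[p[1],p[0]].round())
for p in [(257,174),(280,176),(303,178),(326,180)]:
    print(p,rim(P,(p[0],p[1],7)))
# shelf & left obstacles: y>200 max-heights on grid
q=P.reshape(-1,3);q=q[np.isfinite(q[:,2])]
for x in range(0,701,100):
    print(x,[(y,int(q[m][:,2].min()),int(q[m][:,2].max())) for y in range(200,701,50) if (m:=(abs(q[:,0]-x)<50)&(abs(q[:,1]-y)<25)).any()])
d2=dict(np.load("scene0.npz"));q=cloud(d2).reshape(-1,3);q=q[np.isfinite(q[:,2])]
print("scene")
for x in range(0,701,100):
    print(x,[(y,int(q[m][:,2].min()),int(q[m][:,2].max())) for y in range(200,701,50) if (m:=(abs(q[:,0]-x)<50)&(abs(q[:,1]-y)<25)).any()])
E
```

```text
e56 [625.7 234.4  77.3  56.8 156. ]
e30 [588.2 -92.8  58.9  30.2  45. ]
a [423.4 219.6  55.4  44.   90. ]
b [444.   66.7  59.5  50.1 120. ]
c [432.1 -95.7  52.   38.8  73. ]
dd [ 446.9 -279.4   48.4   34.    62. ]
orange [ 359.6 -278.3   48.5   34.6   65. ]
ratchet [ 607.1 -377.3   41.7   52.8  227. ]
tl [634. 259.  79.]
br [ 561. -136.   15.]
(257, 174) [618.  168.4  33.2   8.    9. ]
(280, 176) [610.1 103.4  34.3   8.4   9. ]
(303, 178) [602.   37.7  32.2   9.   11. ]
(326, 180) [594.6 -28.1  36.6   6.6   6. ]
0 [(200, -7, 3), (250, -5, 22), (300, -6, 20), (550, -768, -745), (600, -771, -743), (650, -766, -743), (700, -767, -744)]
100 [(200, -7, 5), (250, -7, 4), (300, -6, 3), (500, 252, 344), (550, -765, 363), (600, -768, 274), (650, -772, 258), (700, -769, -744)]
200 [(200, -7, 4), (250, -6, 4), (300, -6, 4), (550, -768, 360), (600, -771, 324), (650, -768, 271), (700, -772, -747)]
300 [(200, -7, 6), (250, -7, 3), (300, -7, 3), (550, -769, -747), (600, -772, 317), (650, -767, -56), (700, -767, -744)]
400 [(200, -7, 56), (250, -6, 57), (300, -8, 3), (550, -771, -749), (600, -772, 3
[... 279 characters left out ...]
66)]
700 [(200, -7, 13), (250, -7, 77), (300, -7, 15), (550, -771, -751), (600, -773, 149), (650, -775, 327), (700, -772, -103)]
scene
0 []
100 []
200 [(200, -2, 6), (250, -1, 4), (300, -1, 1)]
300 [(200, -3, 7), (250, -2, 5), (300, -2, 4), (600, -32, 418), (650, -61, 415), (700, -59, 245)]
400 [(200, -2, 59), (250, -2, 59), (300, -2, 4), (600, -223, 414), (650, -181, 325), (700, -82, 320)]
500 [(200, -2, 4), (250, -2, 4), (300, -1, 4), (600, -224, 149), (650, -320, 306), (700, -374, 321)]
600 [(200, -2, 82), (250, -2, 83), (300, -2, 18), (600, -223, 148), (650, -311, 356), (700, -313, 354)]
700 [(200, -2, 15), (250, -2, 80), (300, -1, 3), (600, -265, 150), (650, -313, 336), (700, -312, 20)]
```

Run:
```python
import cv2
a=cv2.imread("pics/top0.png")
cv2.imwrite("pics/crop0.png",cv2.resize(a[145:275,205:470],None,fx=3,fy=3,interpolation=cv2.INTER_CUBIC))
```

```text
(no output)
```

View pics/crop0.png

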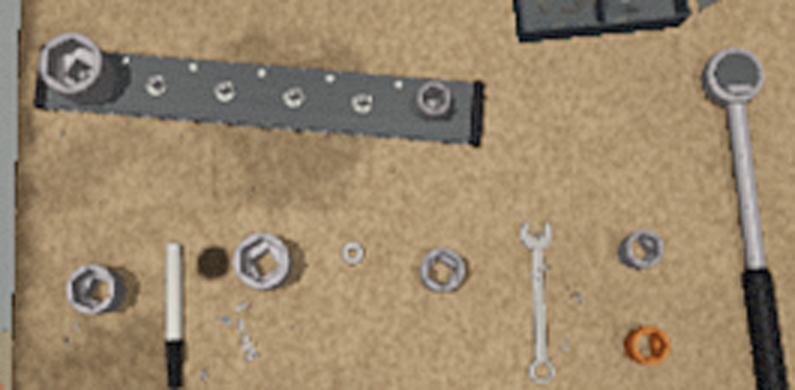

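Candidates in the top view are the grey sockets at (236,241) ⌀44, (293,232) ⌀50, (353,235) ⌀39 and (419,228) ⌀34. The look-alikes are the orange one at (421,260), the nut at (322,229) and the ratchet head at (450,171). The heights and diameters match the given sizes. The rail's small end is on the right at (350,178). The four empty posts are at (257,174), (280,176), (303,178) and (326,180), spaced about 66 mm apart as expected.

I start by moving away from the shelf, along a diagonal toward the bench.

Call:
{"op": "apply_moves", "data": {
  "steps": [
    [1, -32, -25, 0, 0, 0, 0],
    [1, -32, -25, 0, 0, 0, 0],
    [1, -32, -25, 0, 0, 0, 0],
    [1, -32, -25, 0, 0, 0, 0],
    [1, -32, -25, 0, 0, 0, 0],
    [1, -32, -25, 0, 0, 0, 0],
    [1, -32, -25, 0, 0, 0, 0],
    [1, -32, -25, 0, 0, 0, 0]
  ]
}}

```text
time: 0.9
tool_pos: [344.2, 326.2, 231.0]
tcp_rot: [-180.0, -0.0, 166.3]
ft_force: [1.3, -0.4, 0.1]
finger_gap: 85.5
grip_force: 0.0
```

Call:
{"op": "apply_moves", "data": {
  "steps": [
    [1, 0, 0, 0, 0, 0, 1],
    [1, 0, 0, 0, 0, 0, 1],
    [1, 0, 0, 0, 0, 0, 1],
    [1, 0, 0, 0, 0, 0, 1],
    [1, 0, 0, 0, 0, 0, 1],
    [1, 0, 0, 0, 0, 0, 1],
    [1, 0, 0, 0, 0, 0, 1],
    [1, 0, 0, 0, 0, 0, 1]
  ]
}}

```text
time: 1.7
tool_pos: [343.4, 327.6, 230.8]
tcp_rot: [-179.9, 0.0, 126.1]
ft_force: [0.0, -0.5, 1.0]
finger_gap: 85.1
grip_force: 0.0
```

Call:
{"op": "apply_moves", "data": {
  "steps": [
    [1, 0, 0, 0, 0, 0, 1],
    [1, 0, 0, 0, 0, 0, 1],
    [1, 0, 0, 0, 0, 0, 1],
    [1, 0, 0, 0, 0, 0, 1],
    [1, 0, 0, 0, 0, 0, 1],
    [1, 0, 0, 0, 0, 0, 1],
    [1, 0, 0, 0, 0, 0, 1],
    [1, 0, 0, 0, 0, 0, 1]
  ]
}}

```text
time: 2.5
tool_pos: [343.4, 327.6, 230.8]
tcp_rot: [-180.0, 0.0, 86.1]
ft_force: [-0.3, -0.2, -0.5]
finger_gap: 85.3
grip_force: 0.0
```

Call:
{"op": "apply_moves", "data": {
  "steps": [
    [1, 0, 0, 0, 0, 0, 0.53],
    [1, -24.5, 23, 0, 0, 0, 0],
    [1, -24.5, 23, 0, 0, 0, 0],
    [1, -24.5, 23, 0, 0, 0, 0],
    [1, -24.5, 23, 0, 0, 0, 0],
    [1, 0, 0, 0, 0, 0, 0],
    [1, 0, 0, 0, 0, 0, 0],
    [1, 0, 0, 0, 0, 0, 0]
  ]
}}

```text
time: 3.3
tool_pos: [423.6, 220.6, 231.0]
tcp_rot: [-180.0, -0.0, 83.6]
ft_force: [-0.5, -0.1, 0.9]
finger_gap: 85.7
grip_force: 0.0
```

```bash
cat >> h.py <<'E'
from scipy.spatial.transform import Rotation as Ro
def tool(s):
    T=np.eye(4);T[:3,:3]=Ro.from_euler("xyz",s["tcp_rot"],degrees=True).as_matrix();T[:3,3]=s["tool_pos"];return T
def go(s,p):  # shift in tool axes to world point p
    return (tool(s)[:3,:3].T@(np.array(p)-s["tool_pos"])).round(1)
def wrist(r,name=None):
    s=r.sense();d=r.snapshot("wrist")
    if name: cv2.imwrite(f"pics/{name}.png",d["color"])
    return s,d,cloud(d,tool(s)@d["hand_eye"])
def rims(P,zlo,zhi):  # blobs between heights
    m=((P[...,2]>zlo)&(P[...,2]<zhi)).astype(np.uint8)
    n,l,st,_=cv2.connectedComponentsWithStats(m)
    for i in range(1,n):
        if st[i,4]>60:
            q=P[l==i];h=np.percentile(q[:,2],90);t=q[abs(q[:,2]-h)<5]
            (x,y),R=cv2.minEnclosingCircle(t[:,:2].astype(np.float32))
            v,u=np.argwhere(l==i).mean(0)
            print("blob px",int(u),int(v),"xy",round(x,1),round(y,1),"h",h.round(1),"D",round(2*R,1),len(t))
E
python3 - <<'E'
from h import *
from bench import r
s,d,P=wrist(r,"w1")
print(s["tool_pos"],s["tcp_rot"],d["hand_eye"].round(2).tolist())
rims(P,25,90)
print(go(s,[423.4,219.6,24]))
E
```

```text
[423.61926482 220.63571218 231.02433731] [-1.79955977e+02 -4.23380191e-03  8.36287078e+01] [[0.0, -0.95, -0.3, 75.68], [1.0, 0.0, 0.0, 0.44], [-0.0, -0.3, 0.95, -143.46], [0.0, 0.0, 0.0, 1.0]]
blob px 541 135 xy 628.7 237.3 h 80.1 D 57.6 1560
blob px 326 172 xy 426.7 221.9 h 57.2 D 44.4 691
blob px 511 194 xy 620.5 171.7 h 37.2 D 8.8 57
blob px 501 250 xy 613.0 106.1 h 37.0 D 8.9 52
blob px 359 300 xy 447.4 69.4 h 61.1 D 51.2 740
blob px 493 300 xy 606.0 40.9 h 37.0 D 8.8 51
blob px 18 351 xy 53.6 44.6 h 78.6 D 25.3 215
[-1.10e+00  1.00e-01  2.07e+02]
```

View pics/w1.png

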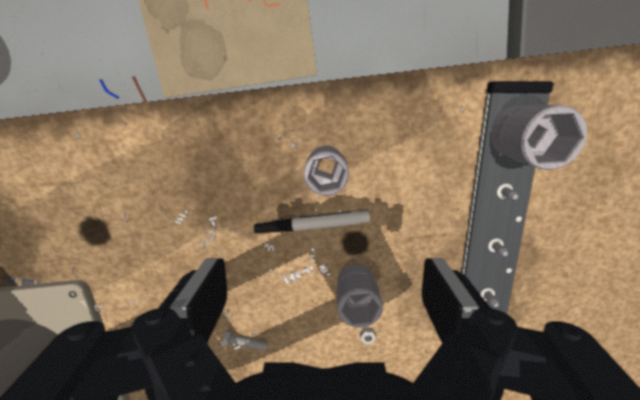

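The wrist view shows the 44 mm socket at (326,172), the 50 mm at (359,300), and the posts at (511,194), (501,250) and (493,300). Everything is offset by a uniform 3 mm or so from the top camera, within the calibration. I'll use the mean of the two.

Call:
{"op": "apply_moves", "data": {
  "steps": [
    [1, 0.4, 1.4, 40, 0, 0, 0],
    [1, 0, 0, 45, 0, 0, 0],
    [1, 0, 0, 45, 0, 0, 0],
    [1, 0, 0, 40, 0, 0, 0],
    [1, 0, 0, 30, 0, 0, 0],
    [1, 0, 0, 17, 0, 0, 0],
    [1, 0, 0, 0, 0, 0, 0],
    [1, 0, 0, 0, 0, 0, 0]
  ]
}}

```text
time: 4.15
tool_pos: [425.3, 221.1, 14.7]
tcp_rot: [-180.0, 0.0, 83.7]
ft_force: [0.8, -0.1, 0.8]
finger_gap: 85.6
grip_force: 0.0
```

Call:
{"op": "apply_moves", "data": {
  "steps": [
    [-1, 0, 0, 0, 0, 0, 0],
    [-1, 0, 0, 0, 0, 0, 0],
    [-1, 0, 0, 0, 0, 0, 0],
    [-1, 0, 0, 0, 0, 0, 0],
    [-1, 0, 0, 0, 0, 0, 0],
    [-1, 0, 0, 0, 0, 0, 0],
    [-1, 0, 0, 0, 0, 0, 0],
    [-1, 0, 0, 0, 0, 0, 0]
  ],
  "squeeze": 50
}}

```text
time: 4.95
tool_pos: [426.7, 220.9, 15.8]
tcp_rot: [179.9, -0.1, 83.6]
ft_force: [-1.9, 0.0, 7.5]
finger_gap: 43.5
grip_force: 50.3
```

Call:
{"op": "apply_moves", "data": {
  "steps": [
    [-1, 0, 0, -30, 0, 0, 0],
    [-1, 0, 0, -45, 0, 0, 0],
    [-1, -10, 20, -40, 0, 0, 0],
    [-1, -20, 42, 0, 0, 0, 0],
    [-1, -20, 42, 0, 0, 0, 0],
    [-1, -20, 42, 0, 0, 0, 0],
    [-1, -18, 36, 0, 0, 0, 0],
    [-1, -6.5, 15, 0, 0, 0, 0]
  ]
}}

```text
time: 5.75
tool_pos: [613.3, 101.7, 129.2]
tcp_rot: [179.9, 0.0, 83.5]
ft_force: [-0.9, 0.8, -2.8]
finger_gap: 43.2
grip_force: 52.3
```

Call:
{"op": "apply_moves", "data": {
  "steps": [
    [-1, 0, 0, 20, 0, 0, 0],
    [-1, 0, 0, 20, 0, 0, 0],
    [-1, 0, 0, 5, 0, 0, 0],
    [-1, 0, 0, 0, 0, 0, 0],
    [-1, 0, 0, 0, 0, 0, 0],
    [-1, 0, 0, 0, 0, 0, 0],
    [-1, 0, 0, 0, 0, 0, 0],
    [-1, 0, 0, 0, 0, 0, 0]
  ]
}}

```text
time: 6.55
tool_pos: [611.3, 104.7, 85.2]
tcp_rot: [179.9, -0.0, 83.6]
ft_force: [0.1, -0.1, -2.6]
finger_gap: 43.2
grip_force: 52.3
```

Run:
```python
from h import *
from bench import r
s,d,P=wrist(r,"w2")
print(s["tool_pos"],s["tcp_rot"],s["ft_force"]);rims(P,30,150)
print(go(s,[611.6,104.8,30]))
```

```text
[611.33348793 104.67258389  85.19480718] [ 1.79925755e+02 -1.36207158e-02  8.36201604e+01] [ 0.0529943  -0.13144376 -2.6321309 ]
blob px 327 13 xy 626.0 215.2 h 80.2 D 35.5 1211
blob px 327 109 xy 621.1 171.1 h 37.4 D 9.1 200
blob px 324 306 xy 612.3 109.0 h 145.3 D 115.1 9310
blob px 69 308 xy 447.5 69.3 h 60.8 D 51.1 2911
[ 0.1  0.2 55.2]
```

View pics/w2.png

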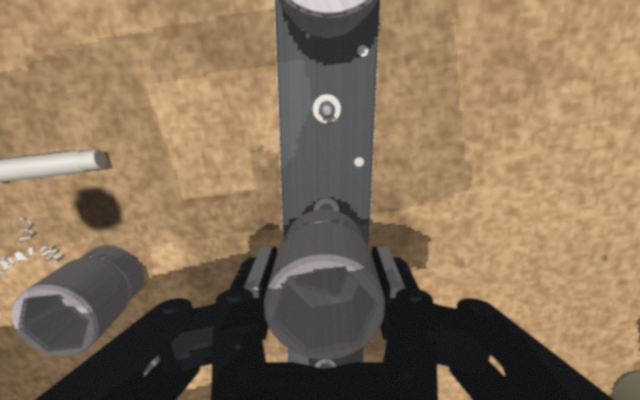

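The post's base is visible just beyond the held socket at (326,205), and the socket is centred over it to within 2 mm.

Call:
{"op": "apply_moves", "data": {
  "steps": [
    [-1, 0.3, 0.8, 10, 0, 0, 0],
    [-1, 0, 0, 10, 0, 0, 0],
    [-1, 0, 0, 8, 0, 0, 0],
    [-1, 0, 0, 8, 0, 0, 0],
    [-1, 0, 0, 8, 0, 0, 0],
    [-1, 0, 0, 6, 0, 0, 0],
    [-1, 0, 0, 4.5, 0, 0, 0],
    [-1, 0, 0, 0, 0, 0, 0]
  ]
}}

```text
time: 7.4
tool_pos: [611.9, 104.8, 30.1]
tcp_rot: [180.0, -0.0, 83.6]
ft_force: [0.0, 0.3, -3.0]
finger_gap: 43.6
grip_force: 52.4
```

Inserted with no contact force. Next I release, lift and move toward the 50 mm socket.

Call:
{"op": "apply_moves", "data": {
  "steps": [
    [0.1, 0, 0, 0, 0, 0, 0],
    [0.3, 0, 0, 0, 0, 0, 0],
    [1, 0, 0, 0, 0, 0, 0],
    [1, 0, 0, 0, 0, 0, 0],
    [1, 0, 0, -20, 0, 0, 0],
    [1, 0, 0, -40, 0, 0, 0],
    [1, 0, 0, -40, 0, 0, 0],
    [1, 0, 0, -20, 0, 0, 0]
  ]
}}

```text
time: 8.2
tool_pos: [613.7, 104.9, 154.5]
tcp_rot: [179.7, -0.1, 83.6]
ft_force: [0.3, 0.2, 0.6]
finger_gap: 85.5
grip_force: 0.0
```

Run:
```python
from h import *
from bench import r
s,d,P=wrist(r)
print(s["tool_pos"],s["tcp_rot"],s["ft_force"]);rims(P,30,100)
print(go(s,[446,68.3,18]))
```

```text
[613.68237278 104.93774191 154.4919994 ] [ 1.79679173e+02 -6.29254231e-02  8.36135463e+01] [0.31954631 0.19770506 0.60823039]
blob px 322 23 xy 628.3 231.5 h 80.3 D 54.6 1455
blob px 322 10 xy 628.7 236.5 h 37.5 D 9.1 137
blob px 322 106 xy 621.3 171.1 h 37.3 D 8.7 105
blob px 321 200 xy 613.1 105.7 h 71.1 D 44.4 1284
blob px 322 189 xy 613.6 105.7 h 37.6 D 8.6 82
blob px 126 258 xy 447.7 69.3 h 60.9 D 51.0 1557
blob px 322 261 xy 606.4 40.6 h 37.2 D 8.9 75
blob px 621 295 xy 860.4 -20.5 h 67.2 D 40.2 398
blob px 322 324 xy 599.0 -24.9 h 37.1 D 9.5 70
blob px 620 355 xy 860.3 -71.7 h 72.0 D 13.2 173
[ -55.2 -163.3  135.5]
```

Call:
{"op": "apply_moves", "data": {
  "steps": [
    [1, -11, -32.6, 0, 0, 0, 0],
    [1, -11, -32.6, 0, 0, 0, 0],
    [1, -11, -32.6, 0, 0, 0, 0],
    [1, -11, -32.6, 0, 0, 0, 0],
    [1, -11, -32.4, 0, 0, 0, 0],
    [1, 0, 0, 20, 0, 0, 0],
    [1, 0, 0, 30, 0, 0, 0],
    [1, 0, 0, 15, 0, 0, 0]
  ]
}}

```text
time: 9.05
tool_pos: [442.5, 68.1, 82.9]
tcp_rot: [-179.9, 0.0, 83.6]
ft_force: [-0.3, -0.1, 0.4]
finger_gap: 85.6
grip_force: 0.0
```

Call:
{"op": "apply_moves", "data": {
  "steps": [
    [1, 0, 0, 20, 0, 0, 0],
    [1, 0, 0, 20, 0, 0, 0],
    [1, 0, 0, 20, 0, 0, 0],
    [1, 0, 0, 10, 0, 0, 0],
    [1, 0, 0, 0, 0, 0, 0],
    [-1, 0, 0, 0, 0, 0, 0],
    [-1, 0, 0, 0, 0, 0, 0],
    [-1, 0, 0, 0, 0, 0, 0]
  ]
}}

```text
time: 9.85
tool_pos: [445.1, 68.2, 16.2]
tcp_rot: [179.9, -0.0, 83.6]
ft_force: [0.0, 0.2, -3.2]
finger_gap: 48.5
grip_force: 52.0
```

Call:
{"op": "apply_moves", "data": {
  "steps": [
    [-1, 0, 0, 0, 0, 0, 0],
    [-1, 0, 0, 0, 0, 0, 0],
    [-1, 0, 0, 0, 0, 0, 0],
    [-1, 0, 0, 0, 0, 0, 0],
    [-1, 0, 0, 0, 0, 0, 0],
    [-1, 0, 0, 0, 0, 0, 0],
    [-1, 0, 0, 0, 0, 0, 0],
    [-1, 0, 0, 0, 0, 0, 0]
  ]
}}

```text
time: 10.65
tool_pos: [445.1, 68.3, 16.2]
tcp_rot: [179.9, -0.0, 83.6]
ft_force: [-1.4, 0.3, 5.9]
finger_gap: 48.3
grip_force: 52.6
```

Call:
{"op": "apply_moves", "data": {
  "steps": [
    [-1, 0, 0, -30, 0, 0, 0],
    [-1, 0, 0, -45, 0, 0, 0],
    [-1, 10, 15, -40, 0, 0, 0],
    [-1, 25, 35, 0, 0, 0, 0],
    [-1, 25, 35, 0, 0, 0, 0],
    [-1, 25, 35, 0, 0, 0, 0],
    [-1, 25, 30, 0, 0, 0, 0],
    [-1, 11, 12.5, 0, 0, 0, 0]
  ]
}}

```text
time: 11.45
tool_pos: [620.5, 172.1, 129.0]
tcp_rot: [-180.0, -0.0, 83.7]
ft_force: [-1.1, -0.1, -3.0]
finger_gap: 48.2
grip_force: 54.1
```

Call:
{"op": "apply_moves", "data": {
  "steps": [
    [-1, 0, 0, 20, 0, 0, 0],
    [-1, 0, 0, 20, 0, 0, 0],
    [-1, 0, 0, 5, 0, 0, 0],
    [-1, 0, 0, 0, 0, 0, 0],
    [-1, 0, 0, 0, 0, 0, 0],
    [-1, 0, 0, 0, 0, 0, 0],
    [-1, 0, 0, 0, 0, 0, 0],
    [-1, 0, 0, 0, 0, 0, 0]
  ]
}}

```text
time: 12.25
tool_pos: [619.2, 170.4, 85.8]
tcp_rot: [179.9, -0.0, 83.6]
ft_force: [-0.0, 0.2, -3.6]
finger_gap: 48.2
grip_force: 54.1
```

Run:
```python
from h import *
from bench import r
s,d,P=wrist(r,"w3")
print(s["tool_pos"],s["tcp_rot"],s["ft_force"])
print(go(s,[620.1,170.2,31]))
```

```text
[619.24082877 170.43872011  85.75529798] [ 1.79924343e+02 -2.23948860e-02  8.36081146e+01] [-0.01474045  0.17054049 -3.5834062 ]
[-0.2  0.8 54.8]
```

View pics/w3.png

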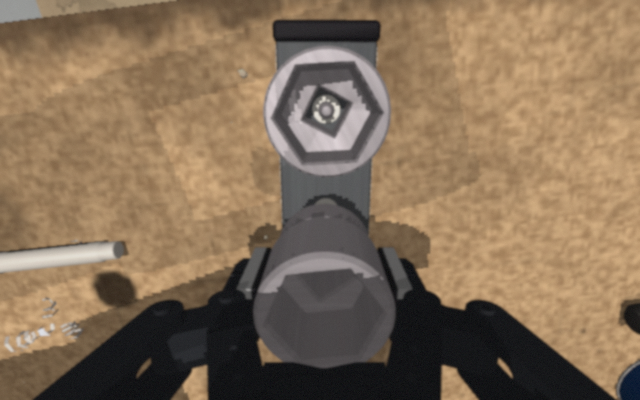

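The 50 mm socket is held upright over its post, whose base shows at (326,202). Next I lower it.

Call:
{"op": "apply_moves", "data": {
  "steps": [
    [-1, -0.2, 0.8, 10, 0, 0, 0],
    [-1, 0, 0, 10, 0, 0, 0],
    [-1, 0, 0, 8, 0, 0, 0],
    [-1, 0, 0, 8, 0, 0, 0],
    [-1, 0, 0, 8, 0, 0, 0],
    [-1, 0, 0, 6, 0, 0, 0],
    [-1, 0, 0, 4.5, 0, 0, 0],
    [-1, 0, 0, 0, 0, 0, 0]
  ]
}}

```text
time: 13.1
tool_pos: [619.8, 170.2, 30.6]
tcp_rot: [180.0, -0.0, 83.6]
ft_force: [0.1, 0.7, -4.0]
finger_gap: 48.0
grip_force: 54.2
```

Call:
{"op": "apply_moves", "data": {
  "steps": [
    [0.25, 0, 0, 0, 0, 0, 0],
    [0.4, 0, 0, 0, 0, 0, 0],
    [1, 0, 0, 0, 0, 0, 0],
    [1, 0, 0, 0, 0, 0, 0],
    [1, 0, 0, -20, 0, 0, 0],
    [1, 0, 0, -40, 0, 0, 0],
    [1, 0, 0, -40, 0, 0, 0],
    [1, 0, 0, -20, 0, 0, 0]
  ]
}}

```text
time: 13.9
tool_pos: [621.5, 170.5, 155.1]
tcp_rot: [179.7, -0.1, 83.6]
ft_force: [1.0, 0.6, 0.5]
finger_gap: 85.7
grip_force: 0.0
```

Call:
{"op": "apply_moves", "data": {
  "steps": [
    [1, -35.4, -19.4, 0, 0, 0, 0],
    [1, -35.4, -19.4, 0, 0, 0, 0],
    [1, -35.4, -19.4, 0, 0, 0, 0],
    [1, -35.4, -19.4, 0, 0, 0, 0],
    [1, -35.4, -19.4, 0, 0, 0, 0],
    [1, -35.4, -19.4, 0, 0, 0, 0],
    [1, -35.4, -19.4, 0, 0, 0, 0],
    [1, -35.4, -19.4, 0, 0, 0, 0]
  ]
}}

```text
time: 14.7
tool_pos: [432.8, -95.2, 150.6]
tcp_rot: [179.9, 0.0, 83.6]
ft_force: [-0.1, 0.1, 1.2]
finger_gap: 85.0
grip_force: 0.0
```

Call:
{"op": "apply_moves", "data": {
  "steps": [
    [1, 0, 0, 20, 0, 0, 0],
    [1, 0, 0, 20, 0, 0, 0],
    [1, 0, 0, 0, 0, 0, 0],
    [1, 0, 0, 0, 0, 0, 0],
    [1, 0, 0, 0, 0, 0, 0],
    [1, 0, 0, 0, 0, 0, 0],
    [1, 0, 0, 0, 0, 0, 0],
    [1, 0, 0, 0, 0, 0, 0]
  ]
}}

```text
time: 15.5
tool_pos: [434.1, -94.0, 110.7]
tcp_rot: [180.0, 0.0, 83.6]
ft_force: [-0.4, 0.3, 0.6]
finger_gap: 85.3
grip_force: 0.0
```

Run:
```python
from h import *
from bench import r
s,d,P=wrist(r)
print(s["tool_pos"],s["tcp_rot"]);rims(P,25,100)
print(go(s,[433.9,-94.1,14]))
```

```text
[434.10192891 -94.04163105 110.73861283] [1.79962184e+02 9.92486618e-03 8.36341673e+01]
blob px 569 76 xy 597.8 -25.4 h 37.1 D 9.5 194
blob px 566 184 xy 590.4 -91.0 h 60.7 D 30.8 1257
blob px 324 211 xy 434.9 -93.3 h 53.1 D 39.4 1309
blob px 628 325 xy 660.2 -219.8 h 42.6 D 84.5 780
blob px 125 314 xy 274.8 -168.9 h 35.3 D 45.1 762
[-0.1 -0.3 96.7]
```

Call:
{"op": "apply_moves", "data": {
  "steps": [
    [1, 0.2, -0.1, 25, 0, 0, 0],
    [1, 0, 0, 30, 0, 0, 0],
    [1, 0, 0, 27, 0, 0, 0],
    [1, 0, 0, 15, 0, 0, 0],
    [1, 0, 0, 0, 0, 0, 0],
    [-1, 0, 0, 0, 0, 0, 0],
    [-1, 0, 0, 0, 0, 0, 0],
    [-1, 0, 0, 0, 0, 0, 0]
  ]
}}

```text
time: 16.35
tool_pos: [434.8, -94.3, 14.6]
tcp_rot: [179.9, 0.0, 83.6]
ft_force: [-0.0, 0.5, -0.4]
finger_gap: 44.1
grip_force: 0.0
```

Call:
{"op": "apply_moves", "data": {
  "steps": [
    [-1, 0, 0, 0, 0, 0, 0],
    [-1, 0, 0, 0, 0, 0, 0],
    [-1, 0, 0, 0, 0, 0, 0],
    [-1, 0, 0, 0, 0, 0, 0],
    [-1, 0, 0, 0, 0, 0, 0],
    [-1, 0, 0, 0, 0, 0, 0],
    [-1, 0, 0, 0, 0, 0, 0],
    [-1, 0, 0, 0, 0, 0, 0]
  ]
}}

```text
time: 17.15
tool_pos: [434.8, -94.3, 14.8]
tcp_rot: [179.9, 0.0, 83.6]
ft_force: [-1.7, 1.1, 6.0]
finger_gap: 39.0
grip_force: 49.7
```

Call:
{"op": "apply_moves", "data": {
  "steps": [
    [-1, 0, 0, -30, 0, 0, 0],
    [-1, 0, 0, -45, 0, 0, 0],
    [-1, 12, 12, -40, 0, 0, 0],
    [-1, 30, 30, 0, 0, 0, 0],
    [-1, 30, 31, 0, 0, 0, 0],
    [-1, 30, 31, 0, 0, 0, 0],
    [-1, 30, 30, 0, 0, 0, 0],
    [-1, 20, 20, 0, 0, 0, 0]
  ]
}}

```text
time: 17.95
tool_pos: [605.4, 42.1, 128.5]
tcp_rot: [180.0, -0.0, 83.7]
ft_force: [1.1, -0.4, -2.3]
finger_gap: 38.5
grip_force: 51.3
```

Call:
{"op": "apply_moves", "data": {
  "steps": [
    [-1, 0, 0, 20, 0, 0, 0],
    [-1, 0, 0, 20, 0, 0, 0],
    [-1, 0, 0, 5, 0, 0, 0],
    [-1, 0, 0, 0, 0, 0, 0],
    [-1, 0, 0, 0, 0, 0, 0],
    [-1, 0, 0, 0, 0, 0, 0],
    [-1, 0, 0, 0, 0, 0, 0],
    [-1, 0, 0, 0, 0, 0, 0]
  ]
}}

```text
time: 18.75
tool_pos: [604.1, 39.9, 84.2]
tcp_rot: [179.9, -0.0, 83.6]
ft_force: [0.2, -0.4, -4.0]
finger_gap: 38.9
grip_force: 51.4
```

Run:
```python
from h import *
from bench import r
s,d,P=wrist(r,"w4")
print(s["tool_pos"],s["tcp_rot"],s["ft_force"])
print(go(s,[605.2,39.7,29.3]))
```

```text
[604.11872075  39.93427554  84.16209375] [ 1.79925418e+02 -7.07448690e-03  8.36027535e+01] [ 0.21099375 -0.43357508 -3.98801637]
[-0.1  1.  54.9]
```

View pics/w4.png

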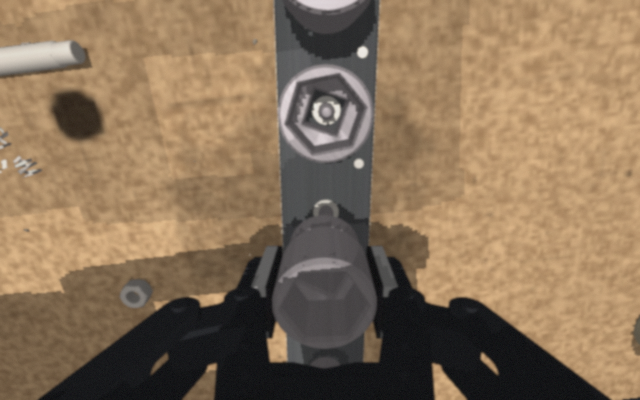

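The 39 mm socket is held over its post, whose base shows at (326,207). The seated 44 mm socket is at (325,112).

Call:
{"op": "apply_moves", "data": {
  "steps": [
    [-1, -0.1, 1, 10, 0, 0, 0],
    [-1, 0, 0, 10, 0, 0, 0],
    [-1, 0, 0, 8, 0, 0, 0],
    [-1, 0, 0, 8, 0, 0, 0],
    [-1, 0, 0, 8, 0, 0, 0],
    [-1, 0, 0, 6, 0, 0, 0],
    [-1, 0, 0, 4.5, 0, 0, 0],
    [-1, 0, 0, 0, 0, 0, 0]
  ]
}}

```text
time: 19.6
tool_pos: [604.9, 39.8, 29.1]
tcp_rot: [180.0, -0.0, 83.6]
ft_force: [-0.2, 0.0, -2.5]
finger_gap: 38.4
grip_force: 51.4
```

Call:
{"op": "apply_moves", "data": {
  "steps": [
    [0, 0, 0, 0, 0, 0, 0],
    [0.3, 0, 0, 0, 0, 0, 0],
    [1, 0, 0, 0, 0, 0, 0],
    [1, 0, 0, 0, 0, 0, 0],
    [1, 0, 0, -20, 0, 0, 0],
    [1, 0, 0, -40, 0, 0, 0],
    [1, 0, 0, -40, 0, 0, 0],
    [1, 0, 0, -20, 0, 0, 0]
  ]
}}

```text
time: 20.4
tool_pos: [606.6, 39.8, 153.4]
tcp_rot: [179.7, -0.0, 83.6]
ft_force: [0.5, 0.2, 0.2]
finger_gap: 85.8
grip_force: 0.0
```

Call:
{"op": "apply_moves", "data": {
  "steps": [
    [1, -41.6, -15, 0, 0, 0, 0],
    [1, -41.6, -15, 0, 0, 0, 0],
    [1, -41.6, -15, 0, 0, 0, 0],
    [1, -41.6, -15, 0, 0, 0, 0],
    [1, -41.6, -15, 0, 0, 0, 0],
    [1, -41.6, -15, 0, 0, 0, 0],
    [1, -41.6, -15, 0, 0, 0, 0],
    [1, -41.6, -15, 0, 0, 0, 0]
  ]
}}

```text
time: 21.2
tool_pos: [447.4, -279.1, 149.1]
tcp_rot: [180.0, 0.0, 83.6]
ft_force: [0.7, 0.4, 0.6]
finger_gap: 85.4
grip_force: 0.0
```

Call:
{"op": "apply_moves", "data": {
  "steps": [
    [1, 0, 0, 20, 0, 0, 0],
    [1, 0, 0, 20, 0, 0, 0],
    [1, 0, 0, 0, 0, 0, 0],
    [1, 0, 0, 0, 0, 0, 0],
    [1, 0, 0, 0, 0, 0, 0],
    [1, 0, 0, 0, 0, 0, 0],
    [1, 0, 0, 0, 0, 0, 0],
    [1, 0, 0, 0, 0, 0, 0]
  ]
}}

```text
time: 22.0
tool_pos: [448.7, -277.6, 109.4]
tcp_rot: [180.0, 0.0, 83.6]
ft_force: [-0.5, -0.0, 0.4]
finger_gap: 85.0
grip_force: 0.0
```

Run:
```python
from h import *
from bench import r
s,d,P=wrist(r,"w5")
print(s["tool_pos"],s["tcp_rot"]);rims(P,25,100)
print(go(s,[448.7,-277.8,12]))
```

```text
[ 448.73978173 -277.60129825  109.40935611] [1.79953701e+02 2.99108659e-02 8.36333515e+01]
blob px 50 111 xy 279.2 -195.5 h 36.0 D 79.5 9893
blob px 633 189 xy 663.0 -288.6 h 35.0 D 97.8 749
blob px 324 211 xy 449.4 -277.5 h 49.1 D 34.6 1009
blob px 197 222 xy 362.6 -276.7 h 49.0 D 35.3 1062
blob px 544 301 xy 610.4 -375.5 h 42.7 D 53.2 2516
blob px 313 334 xy 433.4 -385.3 h 30.1 D 181.6 3729
[-0.2 -0.1 97.4]
```

View pics/w5.png

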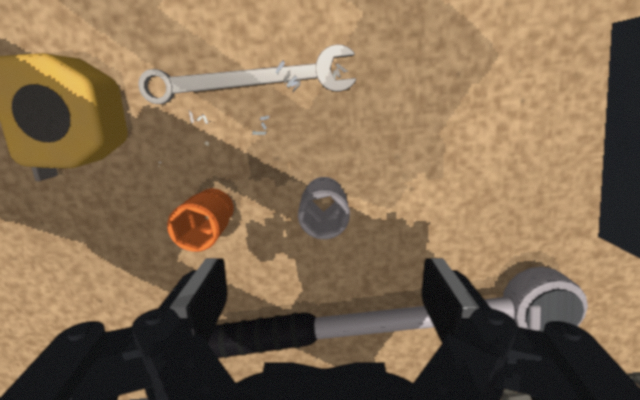

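The grey 34 mm socket is at (324,211) under the gripper, and the orange one at (197,222) stays clear. I'll narrow the fingers before going down.

Call:
{"op": "apply_moves", "data": {
  "steps": [
    [0.5, 0, 0, 15, 0, 0, 0],
    [0.5, 0, 0, 20, 0, 0, 0],
    [0.5, 0, 0, 25, 0, 0, 0],
    [0.5, 0, 0, 25, 0, 0, 0],
    [0.5, 0, 0, 12, 0, 0, 0],
    [0.5, 0, 0, 0, 0, 0, 0],
    [-1, 0, 0, 0, 0, 0, 0],
    [-1, 0, 0, 0, 0, 0, 0]
  ]
}}

```text
time: 22.85
tool_pos: [449.3, -278.3, 13.2]
tcp_rot: [179.9, 0.1, 83.6]
ft_force: [0.2, 0.6, 0.7]
finger_gap: 36.0
grip_force: 0.0
```

Call:
{"op": "apply_moves", "data": {
  "steps": [
    [-1, 0, 0, 0, 0, 0, 0],
    [-1, 0, 0, 0, 0, 0, 0],
    [-1, 0, 0, 0, 0, 0, 0],
    [-1, 0, 0, 0, 0, 0, 0],
    [-1, 0, 0, 0, 0, 0, 0],
    [-1, 0, 0, 0, 0, 0, 0],
    [-1, 0, 0, 0, 0, 0, 0],
    [-1, 0, 0, 0, 0, 0, 0]
  ]
}}

```text
time: 23.65
tool_pos: [449.5, -278.4, 13.4]
tcp_rot: [179.9, 0.1, 83.6]
ft_force: [0.5, 0.5, 6.2]
finger_gap: 31.6
grip_force: 50.4
```

Call:
{"op": "apply_moves", "data": {
  "steps": [
    [-1, 0, 0, -30, 0, 0, 0],
    [-1, 0, 0, -45, 0, 0, 0],
    [-1, 20, 10, -40, 0, 0, 0],
    [-1, 40, 18, 0, 0, 0, 0],
    [-1, 40, 18, 0, 0, 0, 0],
    [-1, 40, 18, 0, 0, 0, 0],
    [-1, 40, 18, 0, 0, 0, 0],
    [-1, 40, 18, 0, 0, 0, 0]
  ]
}}

```text
time: 24.45
tool_pos: [572.7, -68.3, 126.9]
tcp_rot: [180.0, 0.0, 83.6]
ft_force: [0.1, -1.6, -1.8]
finger_gap: 31.9
grip_force: 50.2
```

Call:
{"op": "apply_moves", "data": {
  "steps": [
    [-1, 30, 12, 0, 0, 0, 0],
    [-1, 17.5, 7, 0, 0, 0, 0],
    [-1, 0, 0, 0, 0, 0, 0],
    [-1, 0, 0, 20, 0, 0, 0],
    [-1, 0, 0, 20, 0, 0, 0],
    [-1, 0, 0, 5, 0, 0, 0],
    [-1, 0, 0, 0, 0, 0, 0],
    [-1, 0, 0, 0, 0, 0, 0]
  ]
}}

```text
time: 25.25
tool_pos: [596.7, -25.7, 82.7]
tcp_rot: [180.0, 0.0, 83.6]
ft_force: [1.0, -0.6, -1.6]
finger_gap: 31.7
grip_force: 50.2
```

Run:
```python
from h import *
from bench import r
s,d,P=wrist(r,"w6")
print(s["tool_pos"],s["tcp_rot"],s["ft_force"])
print(go(s,[597.8,-25.8,28]))
```

```text
[596.6825096  -25.68217568  82.69611941] [1.79951755e+02 9.21741926e-03 8.35670135e+01] [ 1.02430611 -0.6036266  -1.57820489]
[ 0.   1.1 54.7]
```

View pics/w6.png

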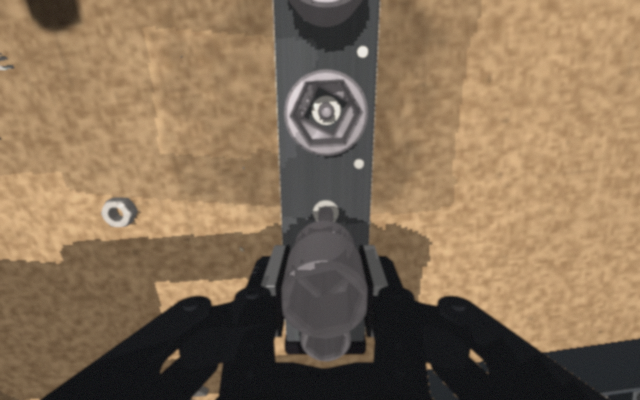

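The 34 mm socket is held over its post (base at (326,208)), and the 39 mm is seated at (326,112).

Call:
{"op": "apply_moves", "data": {
  "steps": [
    [-1, 0, 1.1, 10, 0, 0, 0],
    [-1, 0, 0, 10, 0, 0, 0],
    [-1, 0, 0, 8, 0, 0, 0],
    [-1, 0, 0, 8, 0, 0, 0],
    [-1, 0, 0, 8, 0, 0, 0],
    [-1, 0, 0, 6, 0, 0, 0],
    [-1, 0, 0, 4.5, 0, 0, 0],
    [-1, 0, 0, 0, 0, 0, 0]
  ]
}}

```text
time: 26.1
tool_pos: [597.8, -25.1, 27.6]
tcp_rot: [180.0, -0.0, 83.6]
ft_force: [-0.1, -0.7, -1.5]
finger_gap: 32.1
grip_force: 50.3
```

Call:
{"op": "apply_moves", "data": {
  "steps": [
    [-0.1, 0, 0, 0, 0, 0, 0],
    [0.2, 0, 0, 0, 0, 0, 0],
    [0.6, 0, 0, 0, 0, 0, 0],
    [1, 0, 0, 0, 0, 0, 0],
    [1, 0, 0, -20, 0, 0, 0],
    [1, 0, 0, -40, 0, 0, 0],
    [1, 0, 0, -40, 0, 0, 0],
    [1, 0, 0, -20, 0, 0, 0]
  ]
}}

```text
time: 26.9
tool_pos: [599.4, -25.3, 151.8]
tcp_rot: [179.7, 0.0, 83.6]
ft_force: [0.7, -0.6, 0.2]
finger_gap: 85.5
grip_force: 0.0
```

Call:
{"op": "apply_moves", "data": {
  "steps": [
    [1, -20, -40, 0, 0, 0, 0],
    [1, -20, -40, -10, 0, 0, 0],
    [1, -20, -40, -10, 0, 0, 0],
    [1, -10, -40, -10, 0, 0, 0],
    [1, 0, 0, 0, 0, 0, 0],
    [1, 0, 0, 0, 0, 0, 0],
    [1, 0, 0, 0, 0, 0, 0],
    [1, 0, 0, 0, 0, 0, 0]
  ]
}}

```text
time: 27.7
tool_pos: [431.3, -76.6, 177.0]
tcp_rot: [-180.0, -0.0, 83.6]
ft_force: [0.2, 0.5, -0.4]
finger_gap: 85.3
grip_force: 0.0
```

Run:
```python
from h import *
from bench import r
s,d,P=wrist(r)
rims(P,30,100)
d=r.snapshot("top");P=cloud(d);print("top")
for w in [(230,166,17),(257,174,10),(280,176,10),(303,178,9),(326,180,9),(350,178,11)]: print(rim(P,w))
cv2.imwrite("pics/end.png",cv2.resize(d["color"][140:280,200:470],None,fx=2.9,fy=2.9))
```

```text
blob px 545 16 xy 605.1 38.0 h 66.8 D 39.8 819
blob px 531 100 xy 598.2 -24.4 h 63.0 D 35.1 954
blob px 514 184 xy 590.7 -90.8 h 60.8 D 30.6 643
blob px 589 276 xy 687.4 -208.9 h 43.4 D 88.1 722
blob px 163 290 xy 265.2 -171.0 h 35.3 D 36.7 350
blob px 621 338 xy 708.3 -292.8 h 39.5 D 97.2 446
blob px 218 325 xy 306.6 -212.7 h 35.1 D 26.1 89
blob px 280 359 xy 364.5 -265.2 h 35.8 D 24.3 86
top
[621.4 222.5  77.7  79.2 158. ]
[615.5 166.5  72.3  48.1  67. ]
[609.7 104.   68.7  44.6  77. ]
[602.4  38.7  65.3  39.3  56. ]
[462.6 -27.9 589.4  22.5 159. ]
[464.9 -55.4 582.4  32.5 179. ]
```

View pics/end.png

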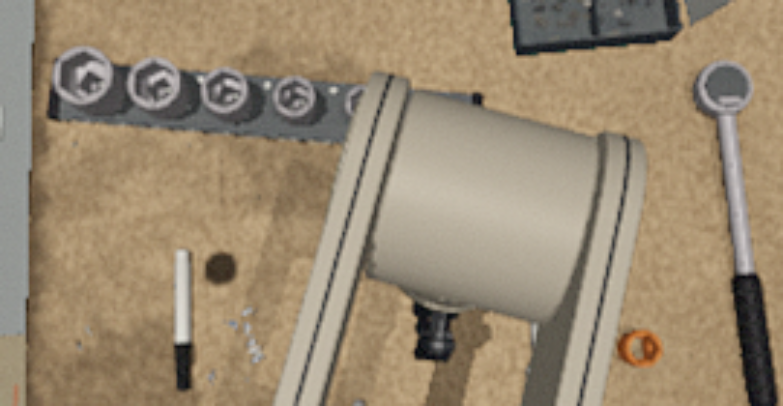

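The row runs in order from biggest on the left (83,75) down to the 34 mm at (355,100), which is partly hidden by the arm. Rim heights of about 63, 66, 70 and 73 mm match the expected 62, 66, 70 and 74 mm, so all four are seated.

```bash
python3 -c "
from bench import r
print(r.hand_in())"
```

```text
the job is handed in; nothing more can be done
None
```

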